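# Punch a layout mark on the carving board

### The arm

A 7-joint arm with a two-finger parallel gripper is mounted at the origin on the work surface. World frame = base frame: x ahead of the robot, y to its left, z up, the work surface at z = 0. Lengths are in m, angles in rad, forces in N, time in s.
With the tool pointing down it reaches from about 0.4 to 0.85 m from the base axis. Payload 10.4 kg.
Tool frame: the origin (TCP) lies between the finger pads; the fingertips stand manip.tip_extent ahead of it and the grasp point (between the pads) lies 6 mm ahead of it (manip.tip_extent is the distance from the TCP to the fingertips, in m); z points along the fingers, y is the line along which they close (so a half turn about z gives the same grasp; the last joint's range is limited). The gripper opens to 85 mm and grips with 20 to 120 N. Pads are 22 mm wide; open, the fingers measure 114 mm over their backs; the gripper's body (76 mm by 85 mm) begins 54 mm behind the grasp point. The pads swing forward as they close: fully open they stand 13 mm farther back than shut.
Start: joints at [-1.297, 0.332, -0.065, 1.46, 0.022, 1.35, -0.088], TCP at [0.183, 0.598, 0.256] pointing down, gripper open.
Joint ranges: [-2.6, 2.6], [-0.5, 2.12], [-1.47, 1.34], [0.16, 2.42], [-1.27, 4.41], [0.06, 2.06], [-2.6, 2.6]. Speed limits (rad/s): [2.22, 2.22, 2.79, 2.79, 3.14, 3.14, 3.14].

### API

Orientations are given as a unit quaternion [x, y, z, w].
In Python, from workcell import get_obs, optics, workorder, manip gives the robot as it stands.
- The arm moves only by the tool jog_arm, never from a script. Its argument "increments" is a list of rows, each a list of 7 numbers: the shift along the tool's x, y, z in m, then the turn, a rotation vector about the tool's x, y, z in rad, then the opening, from -1 (shut) to 1 (fully open). A call has 1 to 5 rows; each row is the pose to reach, as a shift and turn from the pose commanded when the call began, along the tool's axes at that moment; what a row does not reach only later rows make up. A row lasts 1/12 s, in which the tool goes at most 41.7 mm and 7.16 degrees, less where a joint would pass 70% of its speed; a pose out of reach is approached as far as the arm can. A call with a gripper value outside its range is refused whole. The fingers move at their own pace and stop on an object; "grip_force" is the grip in N (left out, the last holds). Time passes only in rows, so rows that repeat a pose let the fingers close. It gives the time, the measured TCP pose, the force, the opening and the grip force at its end, in the units of the state.
- get_obs(): the state, without advancing time (a new reading comes with each control period).
- optics.camera(name): name is "scene" or "top"; returns a dict with "color" (384x512x3 uint8, red, green, blue), "depth" (384x512 float32, m along the optical axis (not along the pixel's ray), 0 where there is no reading), "K" (3x3 intrinsics, pixels), "R" (3x3) and "t" (3): a world point X has camera coordinates R X + t. Camera axes: x right, y down, z forward; pixel columns grow to the right and rows downward; lengths in m; the calibration is good to about 2 mm. A picture is of the moment at which its call begins.
- workorder.hand_in(): hands the job in; it is judged then, once.
The state is a dict: "clock": time; "joint_pos": joint angles; "joint_velocities": joint speeds; "tau": joint torques, N m; "position": TCP position; "ee_rot": TCP orientation; "ft_force": force on the tool from outside, world axes, zero at the start; "torque": the same for the moment, N m; "grip_width": opening from 0.0 (shut) to 1.0 (fully open); "grasp_force": force on a finger pad.
Only numpy, scipy, OpenCV 4.12 (cv2) and the standard library are available. Lean on these libraries where they do the work, as an engineer would, in place of code of your own. Each camera call takes 0.05 s, during which the arm holds its last target. There are 200 camera calls.

### The job

Draw the brass centre punch with the red cap out of its tool pot, set its spring-loaded point on the blue spot of the sloping carving board and, with the punch square to the board's face, push - the board may give a little first - until the spring is fully home against its stop, and hold it there a moment, without leaning hard on the board once it is home. Then put the punch back in the same pot point down, lowering it to the bottom before letting go, and leave the pot standing where it was and the other pot, its gouge, the carving and the mallet undisturbed.

Things in the scene. Friction and masses are not known exactly. Their poses are not given: they have to be found in the camera images.
- punch: Spring-loaded centre punch, 165 mm long, 170 g: brass barrel 18 mm thick with dark knurl rings (32 to 150 mm from the origin), red cap equally thick (150 to 165 mm), bare steel point 8 mm thick at the other end. Leans about 21 degrees in its pot, any direction, cap up, some 97 mm of it below the rim. Origin: end of the point with the spring relaxed; z along the punch to the cap.
- punch_tip (a point): The very end of the steel point (rounded, 4 mm radius); it moves into the barrel with the spring.
- punch_point (a joint): How far the steel point is pushed into the barrel: 0 relaxed, 0.010 m at the hard stop. The spring takes about 5 N to start and 11 N at the stop.
- pot: The punch's tool pot: turned mid-brown wood with two dark bands, a loose, open, round cup 60 mm in outer diameter, 95 mm high, walls 6 mm, inner floor 8 mm above its underside, 0.55 kg. Origin: centre of its underside, z up.
- panel: The pale wooden carving board, 110 by 280 mm, 22 mm thick, sloping about 15 degrees along its length on a prop. Origin: centre of the blue spot (24 mm across) in the middle of its upper face; z is the face's outward normal, y runs up the slope. Its mount has stiff play: pushed with about 6 N, the board first gives by an unknown 0 to 8 mm along -z before it bears; it stays there.
- pot2: Bystander: dark wooden pot with pale bands, same size as the other, with a black-handled gouge in it. Origin: centre of its underside.
- gouge: Bystander: gouge 130 mm long with a black handle 18 mm in diameter, leaning in the dark pot. Origin: the end of its blade; z towards the handle.
- carving: Bystander: small carved wooden head, 66 mm in diameter, 112 mm high, standing on the bench. Origin: centre of its underside.
- mallet: Bystander: wooden mallet lying on the bench, head 60 by 110 by 60 mm, handle 24 mm in diameter reaching 190 mm along its x. Origin: underside of the head.

How it is judged:
On the way, in this order (a step that is already met when the one before it is completed fails the run):
1. the punch is out of its pot, its point above the rim (z of punch_tip in the frame of pot above 0.1 m and angle between pot's own z axis and vertical below 0.15 rad), for 0.1 s.
2. the point stands on the blue spot, the punch is square to the board within 0.22 rad and the spring is pressed home (distance between punch_tip and panel below 0.012 m and angle between the z axis of punch and the z axis of panel, either way round below 0.22 rad and value of joint punch_point above 0.009 m), for 0.2 s.
3. the punch, still held, has been lowered to the bottom of its pot (point within 20 mm of the inner floor) (z of punch_tip in the frame of pot below 0.028 m and horizontal distance between punch_tip and pot below 0.03 m and contact force between the fingers and punch above 0.5 N), for 0.05 s.
At the end, for the whole second after the job is handed in: The punch rests in its own pot, point down on the pot's floor (within 12 mm) and cap up; the pot stands upright (within 0.1 rad) within 50 mm of where it was; the dark pot, gouge, carving and mallet are each within 30 mm of where they were; all is at rest and released (z of punch_tip in the frame of pot below 0.02 m and horizontal distance between punch_tip and pot below 0.03 m and angle between punch's own z axis and vertical below 0.6 rad and angle between pot's own z axis and vertical below 0.1 rad and distance of pot from where it was at the start of the episode below 0.05 m and linear speed of punch below 0.03 m/s and distance of each of pot2, gouge, carving, mallet from where it was at the start of the episode below 0.03 m); the robot touches nothing.
It fails at once if the punch is driven onto the board with more than 35 N (contact force between punch and panel above 35 N).
It fails at once if the tool pot is tipped by more than 0.4 rad (angle between pot's own z axis and vertical above 0.4 rad).
It fails at once if the dark pot, gouge, carving or mallet is moved by more than 30 mm (distance of any of pot2, gouge, carving, mallet from where it was at the start of the episode above 0.03 m).
It also fails if it takes over 69 s, if anything falls off the work surface, if the arm or the gripper's body presses on something with over 40 N, if the wrist force passes 120 N, or if a joint passes its speed limit or range.

## Working session

There is one attempt and no reset: what is moved stays moved. The work goes in short steps, Python scripts to look and compute and a tool call to move; the robot and the scene stay as the last step left them, time stands still between calls to the robot, and variables do not carry over. Pictures are saved under pics/ and viewed, at most 10 in all, crops included, and the job is handed in when it is done.

Besides the shell and the picture viewer there is one more tool, called after "Request:" as name(argument=value, ...), one argument or row to a line, values as JSON. jog_arm: Moves the arm, as the interface text tells. Its arguments: {"type":"object","properties":{"increments":{"type":"array"},"grip_force":{"type":"number"}},"required":["increments"]}

```bash
mkdir -p pics; ls; cat > h.py <<'E'
import numpy as np, cv2
from scipy.spatial.transform import Rotation as Ro
from workcell import get_obs, optics, workorder, manip
def cam(n):
    c=optics.camera(n); d=c["depth"]; K=c["K"]
    v,u=np.mgrid[:384,:512]
    P=np.stack([(u-K[0,2])/K[0,0]*d,(v-K[1,2])/K[1,1]*d,d],-1)
    c["X"]=(P-c["t"])@c["R"]; c["X"][d==0]=np.nan
    return c
def save(c,f,crop=None,s=1):
    im=c["color"][...,::-1]
    if crop: im=im[crop[1]:crop[3],crop[0]:crop[2]]
    cv2.imwrite("pics/"+f,cv2.resize(im,None,fx=s,fy=s,interpolation=cv2.INTER_CUBIC))
E
python3 - <<'E'
from h import *
o=get_obs();print(o, manip.tip_extent)
ims=[]
for n in("scene","top"):
    c=cam(n);np.savez(n+"0.npz",**c); save(c,n+"0.png",None,1.5)
    print(n,c["K"],-c["R"].T@c["t"])
E
```

```text
pics
{'clock': 0.0, 'joint_pos': array([-1.29658191,  0.33289284, -0.06469467,  1.46091859,  0.02159411,
        1.349919  , -0.08847717]), 'joint_velocities': array([-0.00074788, -0.00010992,  0.0015336 , -0.00051965, -0.00191877,
       -0.00196934, -0.00164349]), 'tau': array([-5.83805013e-04, -6.25453806e+01,  4.88274184e-02, -3.91602337e+01,
        1.61430269e-02,  1.00747019e-02, -3.12023133e-05]), 'position': array([0.1827035 , 0.59734703, 0.25551366]), 'ee_rot': array([ 1.47844696e-01,  9.89010326e-01, -7.17306451e-04, -7.56220115e-05]), 'ft_force': array([ 0.06293607, -0.12966462, -0.0877908 ]), 'torque': array([-0.01226187, -0.00273209,  0.00121317]), 'grasp_force': 0.0, 'grip_width': 0.9990795109523762} 0.025
scene [[411.15250108   0.         257.85225151]
 [  0.         411.15250108 186.51439201]
 [  0.           0.           1.        ]] [0.90642392 0.43869997 0.83257016]
top [[352.06405647   0.         263.81799389]
 [  0.         352.06405647 193.32660265]
 [  0.           0.           1.        ]] [0.49397352 0.07274876 0.85668778]
```

View pics/scene0.png

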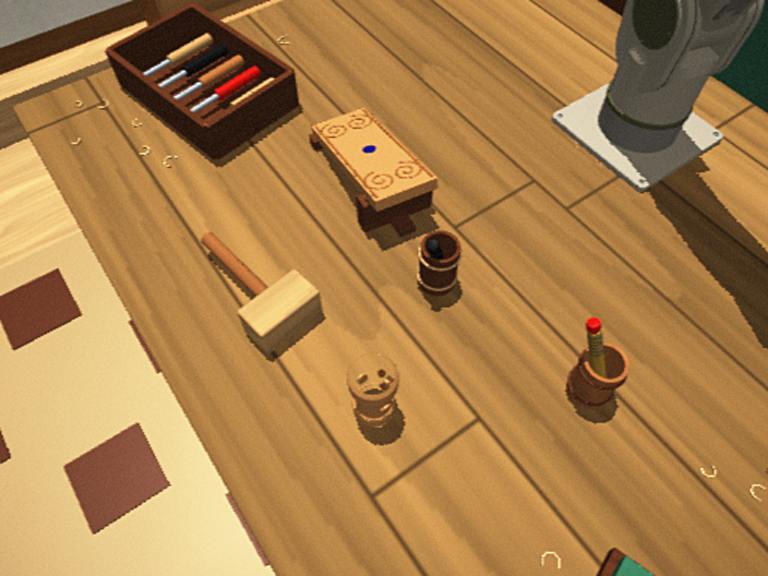

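View pics/top0.png

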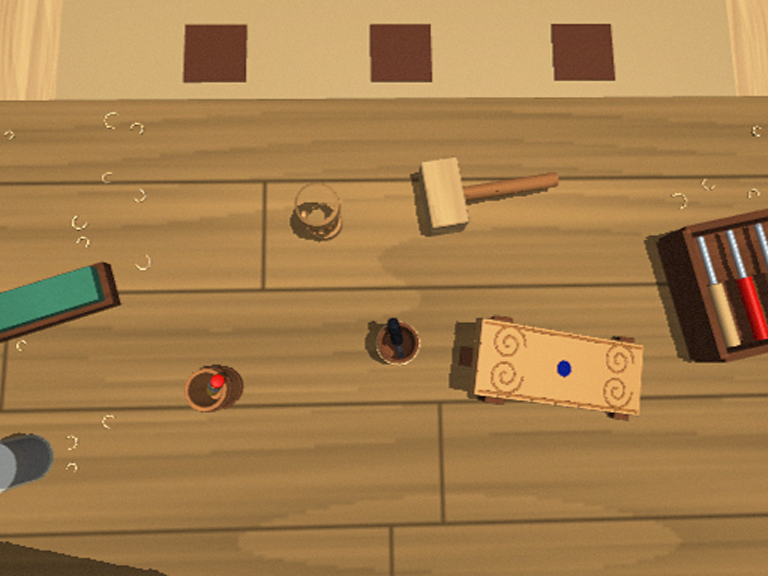

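```bash
python3 - <<'E'
from h import *
A=[np.load(n+"0.npz") for n in("scene","top")]
for n,c in zip(("scene","top"),A):
    X=c["X"];hsv=cv2.cvtColor(c["color"],cv2.COLOR_RGB2HSV);h,s,v=[hsv[...,i].astype(int) for i in range(3)]
    # blue
    b=(h>110)&(h<130)&(s>150)&(v>80)&(X[...,2]>.03)
    ctr=X[b].mean(0);print(n,"blue",b.sum(),ctr.round(4))
    r=np.linalg.norm(X[...,:2]-ctr[:2],axis=-1)
    m=(r<.05); P=X[m]; q=P-P.mean(0)
    N=np.linalg.svd(q,full_matrices=False)[2][2]; N*=np.sign(N[2]); res=q@N
    m2=abs(res)<.004;q=P[m2]-P[m2].mean(0);N=np.linalg.svd(q,full_matrices=False)[2][2];N*=np.sign(N[2])
    print(" normal",N.round(4),"tilt",np.degrees(np.arccos(N[2])).round(2), "rms",(q@N).std().round(4))
    # full board outline
    d=(X-ctr)@N; bm=(abs(d)<.005)&(np.linalg.norm(X-ctr,axis=-1)<.17)
    rect=cv2.minAreaRect((X[bm][:,:2]).astype(np.float32));print(" rect",rect)
    # cap
    y0,x0=((217,395) if n=="scene" else (254,145))
    w=np.zeros_like(b);w[y0-20:y0+20,x0-20:x0+20]=1
    cm=w&((h<6)|(h>174))&(s>200)&(v>120)&(X[...,2]>.08)
    print(" cap",cm.sum(),X[cm].mean(0).round(4),X[cm].min(0).round(3),X[cm].max(0).round(3), np.argwhere(cm).mean(0))
    g=np.nanmean(X[cm],0)
    near=np.linalg.norm(X[...,:2]-g[:2],axis=-1)<.08
    rim=near&(abs(X[...,2]-.095)<.004)
    P=X[rim]; 
    from scipy.optimize import least_squares
    f=least_squares(lambda p:(np.clip(abs(np.hypot(P[:,0]-p[0],P[:,1]-p[1])-.027),0,.2)-.0),[g[0],g[1]],loss="soft_l1",f_scale=.002)
    print(" pot",len(P),f.x.round(4),P.min(0).round(3),P.max(0).round(3))
    pm=near&(X[...,2]>.101); Q=X[pm]
    print(" punchpts",len(Q)); 
    np.save(n+"_p.npy",Q)
Q=np.vstack([np.load(n+"_p.npy") for n in("scene","top")])
def res(p):
    d=np.array([p[2],p[3],1]);d/=np.linalg.norm(d);q=Q-np.array([p[0],p[1],.12])
    return np.linalg.norm(q-np.outer(q@d,d),axis=1)-.009
from scipy.optimize import least_squares
f=least_squares(res,[Q[:,0].mean(),Q[:,1].mean(),0,0],loss="soft_l1",f_scale=.002)
d=np.array([f.x[2],f.x[3],1]);d/=np.linalg.norm(d)
print("axis @z.12",f.x,d,np.degrees(np.arccos(d[2])),abs(res(f.x)).mean(),"top along",((Q-[f.x[0],f.x[1],.12])@d).max())
E
```

```text
scene blue 28 [ 0.4824 -0.1954  0.067 ]
 normal [ 0.0273 -0.282   0.959 ] tilt 16.46 rms 0.001
 rect ((0.4838492274284363, -0.19453415274620056), (0.2740493416786194, 0.11073095351457596), 81.28489685058594)
 cap 60 [0.4786 0.2909 0.1616] [0.471 0.283 0.156] [0.486 0.3   0.166] [215.58333333 395.48333333]
 pot 259 [0.4651 0.3261] [0.435 0.298 0.091] [0.494 0.355 0.099]
 punchpts 259
top blue 64 [ 0.4836 -0.1972  0.0661]
 normal [-0.0429 -0.2552  0.9659] tilt 15.0 rms 0.0012
 rect ((0.483568400144577, -0.19569450616836548), (0.27233174443244934, 0.11000940948724747), 81.16504669189453)
 cap 59 [0.478  0.2869 0.1586] [0.469 0.28  0.09 ] [0.485 0.299 0.165] [253.40677966 144.6779661 ]
 pot 217 [0.4642 0.3235] [0.436 0.295 0.091] [0.492 0.354 0.098]
 punchpts 99
axis @z.12 [ 0.4722162   0.30300839  0.13074953 -0.38778984] [ 0.12100856 -0.3588991   0.92549898] 22.256282177622428 0.0014921660863164471 top along 0.04768367982511421
```

```bash
cat >> h.py <<'E'
D=np.array([.121,-.359,.9255]);D/=np.linalg.norm(D)
N=np.array([-.040,-.256,.966]);N/=np.linalg.norm(N)
SPOT=np.array([.483,-.196,.0665]); POT=np.array([.465,.325,0])
AX=np.array([.4722,.3030,.12])  # s=.119 from point end
def frame(d,yh):
    z=-d; y=np.cross(z,np.cross(yh,z)); y/=np.linalg.norm(y)
    return np.stack([np.cross(y,z),y,z],1)
RP=frame(D,np.cross([0,0,1],D)/1.0*1)
RP=frame(D,np.array([-D[1],D[0],0])*np.sign(-D[1]))
RB=frame(N,np.array([-N[1],N[0],0]))
def to(p,R):
    o=get_obs();C=Ro.from_quat(o["ee_rot"])
    return np.r_[C.inv().apply(np.array(p)-o["position"]),(C.inv()*Ro.from_matrix(R)).as_rotvec()].round(4)
E
python3 - <<'E'
from h import *
G=AX+.011*D+.006*D
print(G,RP[:,1],RB[:,1]); print(to(G+.12*D,RP), np.degrees(np.linalg.norm(to(G,RP)[3:])))
E
```

```text
[0.47425693 0.29689722 0.13573293] [9.47622164e-01 3.19393543e-01 1.83166774e-17] [ 0.98801203 -0.15437688  0.        ]
[-0.3932 -0.239   0.0091 -0.1854  0.3594  0.9364] 58.44131537714023
```

Request:
jog_arm(
  increments=[
    [-0.035, -0.02, 0, -0.02, 0.036, 0.094, 1],
    [-0.07, -0.04, 0, -0.037, 0.072, 0.187, 1],
    [-0.105, -0.06, 0, -0.055, 0.108, 0.28, 1],
    [-0.14, -0.08, 0, -0.074, 0.144, 0.375, 1],
    [-0.175, -0.105, 0, -0.09, 0.18, 0.465, 1],
  ],
)

```text
clock: 0.52
position: [0.3198, 0.4457, 0.2562]
ee_rot: [0.373, 0.922, 0.058, -0.082]
ft_force: [0.8, 1.0, -0.6]
grip_width: 0.994
grasp_force: 0.0
```

```bash
python3 - <<'E'
from h import *
G=AX+.017*D
print(get_obs()["position"],to(G+.12*D,RP))
E
```

```text
[0.31984417 0.44568702 0.25615952] [-0.2517 -0.0198 -0.0414 -0.0934  0.1777  0.4662]
```

Request:
jog_arm(
  increments=[
    [-0.04, -0.003, -0.006, -0.019, 0.035, 0.09, 1],
    [-0.08, -0.006, -0.012, -0.037, 0.07, 0.18, 1],
    [-0.12, -0.009, -0.02, -0.055, 0.106, 0.28, 1],
    [-0.16, -0.012, -0.026, -0.075, 0.142, 0.37, 1],
    [-0.2, -0.016, -0.033, -0.093, 0.177, 0.466, 1],
  ],
)

```text
clock: 0.93
position: [0.4545, 0.2933, 0.2493]
ee_rot: [0.572, 0.797, 0.112, -0.156]
ft_force: [0.4, 0.2, 0.1]
grip_width: 0.998
grasp_force: 0.0
```

```bash
python3 - <<'E'
from h import *
G=AX+.017*D
print(get_obs()["position"],to(G+.12*D,RP))
E
```

```text
[0.45449043 0.29330457 0.24932993] [-0.0458  0.0198 -0.0159 -0.      0.0008  0.0007]
```

Request:
jog_arm(
  increments=[
    [-0.023, 0.01, -0.008, 0, 0, 0, 1],
    [-0.046, 0.02, -0.016, 0, 0, 0, 1],
    [-0.046, 0.02, -0.016, 0, 0, 0, 1],
    [-0.046, 0.02, -0.016, 0, 0, 0, 1],
  ],
)

```text
clock: 1.27
position: [0.4889, 0.2543, 0.2463]
ee_rot: [0.572, 0.798, 0.111, -0.156]
ft_force: [-0.3, 0.6, 0.1]
grip_width: 1.001
grasp_force: 0.0
```

```bash
python3 - <<'E'
from h import *
G=AX+.017*D
print(get_obs()["position"],to(G,RP),to(G+.12*D,RP))
c=cam("scene");save(c,"s1.png",(290,90,490,290),3)
E
```

```text
[0.48886211 0.25431586 0.24632726] [ 2.000e-04 -1.000e-04  1.194e-01 -1.500e-03  3.400e-03  2.000e-03] [-0.0002 -0.0002 -0.0006 -0.0015  0.0034  0.002 ]
```

View pics/s1.png

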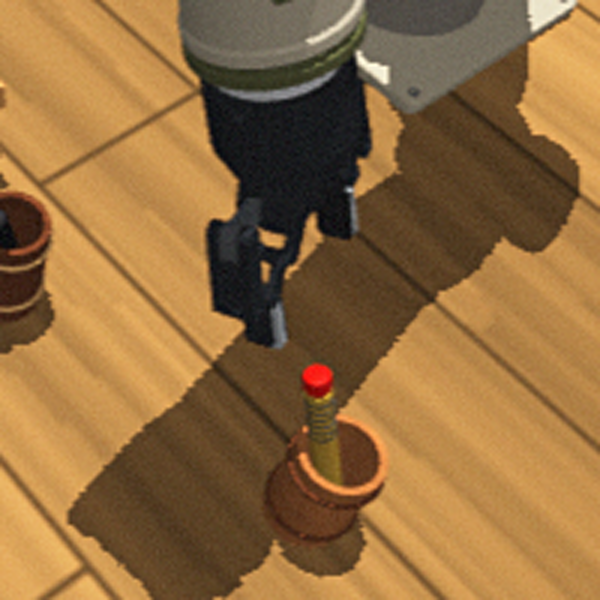

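The gripper stands above the cap (crop 317,380) with its fingers on either side and lined up along the punch's axis. I'll advance along that axis.

Request:
jog_arm(
  increments=[
    [0, 0, 0.03, 0, 0, 0, 1],
    [0, 0, 0.055, 0, 0, 0, 1],
    [0, 0, 0.08, 0, 0, 0, 1],
    [0, 0, 0.1, 0, 0, 0, 1],
    [0, 0, 0.119, 0, 0, 0, 1],
  ],
)

```text
clock: 1.73
position: [0.4718, 0.2999, 0.1354]
ee_rot: [0.569, 0.799, 0.111, -0.157]
ft_force: [-0.6, 0.6, 0.2]
grip_width: 0.993
grasp_force: 0.0
```

Request:
jog_arm(
  increments=[
    [0, 0, 0, 0, 0, 0, 0.2],
    [0, 0, 0, 0, 0, 0, 0],
    [0, 0, 0, 0, 0, 0, -0.2],
    [0, 0, 0, 0, 0, 0, -0.3],
  ],
  grip_force=20,
)

```text
clock: 2.07
position: [0.4744, 0.2981, 0.1381]
ee_rot: [0.57, 0.799, 0.113, -0.155]
ft_force: [0.5, 0.4, 0.2]
grip_width: 0.454
grasp_force: 0.0
```

```bash
python3 - <<'E'
from h import *
G=AX+.017*D
print(get_obs()["position"],to(G,RP))
c=cam("scene");save(c,"s2.png",(330,150,450,290),4)
c=cam("top");save(c,"t2.png",(70,180,220,300),4)
E
```

```text
[0.47436285 0.29814796 0.13812225] [-0.002  -0.0005  0.0018  0.0003  0.0024  0.0057]
```

View pics/s2.png

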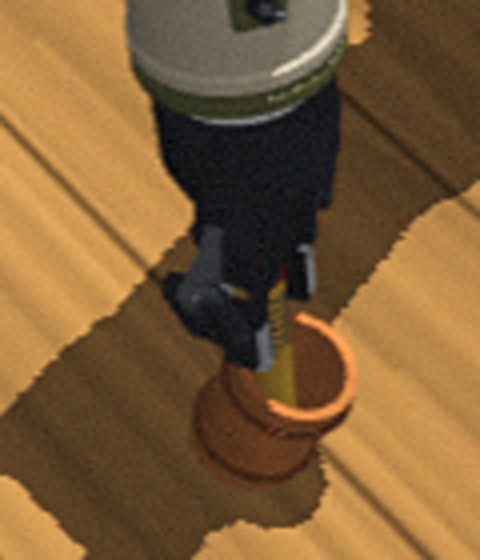

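The fingers straddle the knurled barrel (crop 280,340), above the rim and clear of the pot. Next I'll close them.

Request:
jog_arm(
  increments=[
    [0, 0, 0, 0, 0, 0, -0.4],
    [0, 0, 0, 0, 0, 0, -0.5],
    [0, 0, 0, 0, 0, 0, -0.6],
    [0, 0, 0, 0, 0, 0, -0.8],
    [0, 0, 0, 0, 0, 0, -1],
  ],
  grip_force=20,
)

```text
clock: 2.58
position: [0.4739, 0.2981, 0.1368]
ee_rot: [0.57, 0.799, 0.112, -0.156]
ft_force: [1.0, -0.1, 1.9]
grip_width: 0.208
grasp_force: 19.5
```

Request:
jog_arm(
  increments=[
    [0, 0, 0, 0, 0, 0, -1],
    [0, 0, 0, 0, 0, 0, -1],
    [0, 0, 0, 0, 0, 0, -1],
  ],
  grip_force=80,
)

```text
clock: 2.83
position: [0.4739, 0.2981, 0.1369]
ee_rot: [0.57, 0.799, 0.112, -0.156]
ft_force: [1.0, -0.1, 3.1]
grip_width: 0.189
grasp_force: 78.9
```

Request:
jog_arm(
  increments=[
    [0, 0, -0.005, 0, 0, 0, -1],
    [0, 0, -0.015, 0, 0, 0, -1],
    [0, 0, -0.03, 0, 0, 0, -1],
    [0, 0, -0.05, 0, 0, 0, -1],
    [0, 0, -0.07, 0, 0, 0, -1],
  ],
)

```text
clock: 3.25
position: [0.4818, 0.2725, 0.2023]
ee_rot: [0.57, 0.799, 0.111, -0.156]
ft_force: [0.4, 1.3, -0.9]
grip_width: 0.19
grasp_force: 79.1
```

Request:
jog_arm(
  increments=[
    [0, 0, -0.025, 0, 0, 0, -1],
    [0, 0, -0.05, 0, 0, 0, -1],
    [0, 0, -0.075, 0, 0, 0, -1],
    [0, 0, -0.1, 0, 0, 0, -1],
    [0, 0, -0.12, 0, 0, 0, -1],
  ],
)

```text
clock: 3.67
position: [0.4972, 0.2288, 0.315]
ee_rot: [0.571, 0.798, 0.112, -0.155]
ft_force: [0.4, 1.0, -2.3]
grip_width: 0.189
grasp_force: 79.2
```

Request:
jog_arm(
  increments=[
    [0, 0, -0.015, 0, 0, 0, -1],
    [0, 0, -0.015, 0, 0, 0, -1],
    [0, 0, -0.015, 0, 0, 0, -1],
  ],
)

```text
clock: 3.92
position: [0.4988, 0.2245, 0.3269]
ee_rot: [0.571, 0.799, 0.112, -0.155]
ft_force: [0.7, 0.2, -3.2]
grip_width: 0.188
grasp_force: 79.2
```

```bash
python3 - <<'E'
from h import *
from scipy.optimize import least_squares
o=get_obs();p=o["position"];R=Ro.from_quat(o["ee_rot"])
print(p,to(p,RP)[3:])
for n in("scene","top"):
    c=cam(n);X=c["X"]
    T=R.inv().apply((X-p).reshape(-1,3)).reshape(X.shape)  # tool frame
    m=(np.hypot(T[...,0],T[...,1])<.03)&(T[...,2]>.032)&(T[...,2]<.17)
    Q=T[m]; print(n,len(Q),Q.min(0).round(3),Q.max(0).round(3))
    if len(Q)>30:
        f=least_squares(lambda a:np.hypot(Q[:,0]-a[0]-a[2]*Q[:,2],Q[:,1]-a[1]-a[3]*Q[:,2])-np.where(Q[:,2]>.1045,.004,.009),[0,0,0,0],loss="soft_l1",f_scale=.001)
        print(f.x.round(4),abs(f.fun).mean())
    for C,nm in((POT,"pot"),):
        near=(np.hypot(X[...,0]-C[0],X[...,1]-C[1])<.05)&(abs(X[...,2]-.095)<.004);P=X[near]
        f=least_squares(lambda q:np.hypot(P[:,0]-q[0],P[:,1]-q[1])-.027,C[:2],loss="soft_l1",f_scale=.002);print("pot",f.x.round(4))
c=cam("scene");save(c,"s3.png",(250,80,450,280),3)
print(to(SPOT+(.26)*N,RB))
E
```

```text
[0.49882073 0.22448884 0.32687919] [-0.0006  0.0031  0.0046]
scene 389 [-0.01  -0.003  0.032] [0.008 0.012 0.139]
[-0.0011  0.0011 -0.0108  0.    ] 0.0006664405615760593
pot [0.4657 0.3258]Traceback (most recent call last):
  File "<stdin>", line 9, in <module>
    return umr_minimum(a, axis, None, out, keepdims, initial, where)
ValueError: zero-size array to reduction operation minimum which has no identity
```

```bash
cat >> h.py <<'E'
TIP=np.array([-.0026,.001,.139])
def tipto(p,R): return to(np.array(p)-R@TIP,R)
def tip():
    o=get_obs(); return o["position"]+Ro.from_quat(o["ee_rot"]).apply(TIP)
E
python3 - <<'E'
from h import *
print(tip(),tipto(SPOT+.12*N,RB),tipto(SPOT+.02*N,RB))
E
```

```text
[0.4825598  0.27262224 0.19559012] [-0.4202 -0.1821 -0.1616 -0.1561 -0.1207  0.4605] [-0.4353 -0.1698 -0.0635 -0.1561 -0.1207  0.4605]
```

Request:
jog_arm(
  increments=[
    [-0.033, -0.014, -0.013, -0.012, -0.009, 0.036, -1],
    [-0.066, -0.028, -0.026, -0.024, -0.019, 0.072, -1],
    [-0.1, -0.043, -0.039, -0.037, -0.029, 0.11, -1],
    [-0.135, -0.058, -0.052, -0.05, -0.039, 0.148, -1],
    [-0.17, -0.074, -0.066, -0.063, -0.049, 0.186, -1],
  ],
)

```text
clock: 4.43
position: [0.4867, 0.0274, 0.3224]
ee_rot: [0.65, 0.742, 0.107, -0.129]
ft_force: [2.1, -0.1, -1.4]
grip_width: 0.191
grasp_force: 79.4
```

```bash
python3 - <<'E'
from h import *
print(tip(),tipto(SPOT+.12*N,RB))
E
```

```text
[0.48084538 0.07037573 0.19025349] [-0.2686 -0.0528 -0.0879 -0.0931 -0.0719  0.2733]
```

Request:
jog_arm(
  increments=[
    [-0.036, -0.007, -0.012, -0.012, -0.01, 0.036, -1],
    [-0.072, -0.014, -0.024, -0.025, -0.02, 0.075, -1],
    [-0.108, -0.021, -0.036, -0.037, -0.029, 0.11, -1],
    [-0.144, -0.028, -0.047, -0.05, -0.04, 0.147, -1],
    [-0.18, -0.035, -0.059, -0.062, -0.048, 0.183, -1],
  ],
)

```text
clock: 4.85
position: [0.4776, -0.1648, 0.3192]
ee_rot: [0.721, 0.678, 0.102, -0.1]
ft_force: [1.1, 0.1, -1.9]
grip_width: 0.188
grasp_force: 79.4
```

```bash
python3 - <<'E'
from h import *
print(tip(),tipto(SPOT+.12*N,RB),tipto(SPOT+.02*N,RB))
E
```

```text
[ 0.48017416 -0.12808729  0.18517718] [-0.0916  0.0001 -0.0251 -0.0305 -0.0246  0.0903] [-0.0942  0.003   0.0749 -0.0305 -0.0246  0.0903]
```

Request:
jog_arm(
  increments=[
    [-0.03, 0, -0.009, -0.01, -0.008, 0.03, -1],
    [-0.06, 0, -0.017, -0.02, -0.016, 0.06, -1],
    [-0.092, 0, -0.025, -0.03, -0.025, 0.09, -1],
    [-0.093, 0.001, 0.005, -0.03, -0.025, 0.09, -1],
    [-0.094, 0.002, 0.04, -0.03, -0.025, 0.09, -1],
  ],
)

```text
clock: 5.27
position: [0.4752, -0.2455, 0.2549]
ee_rot: [0.754, 0.644, 0.099, -0.083]
ft_force: [1.6, 0.9, -3.0]
grip_width: 0.193
grasp_force: 79.5
```

Request:
jog_arm(
  increments=[
    [0, 0, 0.012, 0, 0, 0, -1],
    [0, 0, 0.024, 0, 0, 0, -1],
    [0, 0, 0.024, 0, 0, 0, -1],
    [0, 0, 0.024, 0, 0, 0, -1],
  ],
)

```text
clock: 5.6
position: [0.4768, -0.2363, 0.2327]
ee_rot: [0.752, 0.646, 0.099, -0.085]
ft_force: [0.0, -0.2, -0.9]
grip_width: 0.185
grasp_force: 79.4
```

```bash
python3 - <<'E'
from h import *
print(get_obs(),tip(),tipto(SPOT,RB))
for n in("scene","top"):
    c=cam(n);X=c["X"];h,s,v=[cv2.cvtColor(c["color"],cv2.COLOR_RGB2HSV)[...,i].astype(int) for i in range(3)]
    b=(h>110)&(h<130)&(s>150)&(v>60)&(np.linalg.norm(X-SPOT,axis=-1)<.05)
    print(n,b.sum(),X[b].mean(0))
    if n=="scene": save(c,"s4.png",(190,50,310,170),5)
E
```

```text
{'clock': 5.6, 'joint_pos': array([-0.14090401,  0.25997474,  0.77919631,  1.71316976, -0.42152024,
        1.38553572,  0.5884328 ]), 'joint_velocities': array([ 5.04403230e-03, -1.55581503e-02,  1.25373622e-02, -2.61811683e-02,
        3.75675708e-03,  5.28523565e-03, -6.35512248e-05]), 'tau': array([-4.97737918e-01, -4.18826580e+01,  6.72386974e+00, -3.58803856e+01,
       -1.30750950e+00,  7.32291341e-01,  3.42716218e-02]), 'position': array([ 0.47681592, -0.23626718,  0.23271022]), 'ee_rot': array([ 0.75248639,  0.64554251,  0.09946089, -0.08453776]), 'ft_force': array([ 0.03135376, -0.2246428 , -0.91482932]), 'torque': array([-0.39714395,  0.06831306,  0.00175656]), 'grasp_force': 79.39836643607123, 'grip_width': 0.18487432421922853} [ 0.4830578  -0.20336779  0.09777532] [-0.0011 -0.0011  0.0321  0.0006  0.0002  0.0024]
scene 22 [ 0.48279825 -0.19447568  0.06733513]
top 59 [ 0.4839665  -0.19743447  0.06613701]
```

View pics/s4.png

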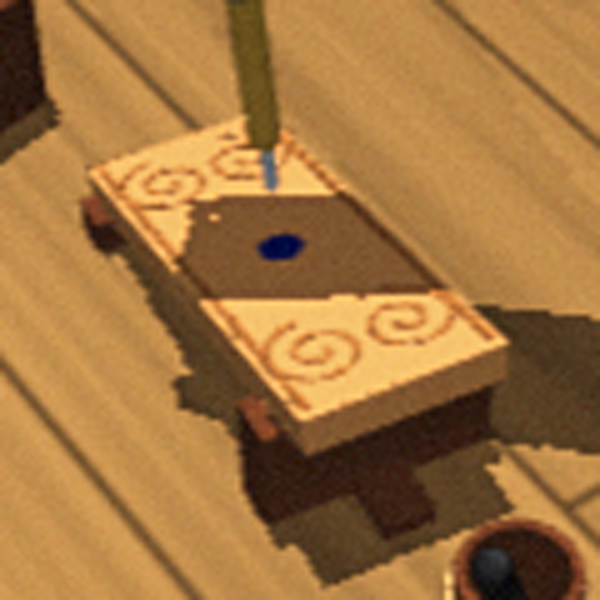

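The steel point (crop 270,187) hangs about 32 mm above the blue spot (280,247), on line with it. I'll advance to near contact.

Request:
jog_arm(
  increments=[
    [-0.001, -0.001, 0.01, 0, 0, 0, -1],
    [-0.001, -0.001, 0.02, 0, 0, 0, -1],
    [-0.001, -0.001, 0.028, 0, 0, 0, -1],
    [-0.001, -0.001, 0.028, 0, 0, 0, -1],
    [-0.001, -0.001, 0.028, 0, 0, 0, -1],
  ],
)

```text
clock: 6.12
position: [0.4763, -0.2298, 0.2042]
ee_rot: [0.753, 0.645, 0.099, -0.085]
ft_force: [-0.7, -0.5, -2.2]
grip_width: 0.189
grasp_force: 79.4
```

Request:
jog_arm(
  increments=[
    [0, 0, 0.002, 0, 0, 0, -1],
    [0, 0, 0.004, 0, 0, 0, -1],
    [0, 0, 0.006, 0, 0, 0, -1],
    [0, 0, 0.006, 0, 0, 0, -1],
  ],
)

```text
clock: 6.45
position: [0.477, -0.2288, 0.1993]
ee_rot: [0.753, 0.645, 0.1, -0.084]
ft_force: [0.5, -1.4, 3.6]
grip_width: 0.186
grasp_force: 79.8
```

Request:
jog_arm(
  increments=[
    [0, 0, 0.001, 0, 0, 0, -1],
    [0, 0, 0.002, 0, 0, 0, -1],
    [0, 0, 0.003, 0, 0, 0, -1],
    [0, 0, 0.003, 0, 0, 0, -1],
  ],
)

```text
clock: 6.78
position: [0.4771, -0.2281, 0.1963]
ee_rot: [0.753, 0.645, 0.1, -0.084]
ft_force: [-0.2, -2.0, 4.6]
grip_width: 0.192
grasp_force: 80.0
```

```bash
python3 - <<'E'
from h import *
o=get_obs();print(o["ft_force"]@N,tip(),(tip()-SPOT)@N,tipto(SPOT,RB))
E
```

```text
4.975511118639276 [ 0.48342172 -0.19521858  0.06138851] -0.005153857361305407 [ 0.0004 -0.0001 -0.0052  0.0014  0.0005  0.0015]
```

Request:
jog_arm(
  increments=[
    [0, 0, 0.001, 0, 0, 0, -1],
    [0, 0, 0.002, 0, 0, 0, -1],
    [0, 0, 0.003, 0, 0, 0, -1],
    [0, 0, 0.003, 0, 0, 0, -1],
  ],
)

```text
clock: 7.12
position: [0.4772, -0.2274, 0.1935]
ee_rot: [0.753, 0.645, 0.1, -0.084]
ft_force: [0.1, -1.8, 5.5]
grip_width: 0.192
grasp_force: 80.1
```

Request:
jog_arm(
  increments=[
    [0, 0, 0.001, 0, 0, 0, -1],
    [0, 0, 0.002, 0, 0, 0, -1],
    [0, 0, 0.002, 0, 0, 0, -1],
  ],
)

```text
clock: 7.37
position: [0.4773, -0.2269, 0.1917]
ee_rot: [0.753, 0.645, 0.1, -0.084]
ft_force: [0.5, -2.5, 7.1]
grip_width: 0.187
grasp_force: 80.4
```

Request:
jog_arm(
  increments=[
    [0, 0, 0.001, 0, 0, 0, -1],
    [0, 0, 0.002, 0, 0, 0, -1],
    [0, 0, 0.002, 0, 0, 0, -1],
  ],
)

```text
clock: 7.62
position: [0.4774, -0.2265, 0.1899]
ee_rot: [0.753, 0.645, 0.1, -0.084]
ft_force: [-1.5, -2.6, 7.8]
grip_width: 0.192
grasp_force: 80.5
```

Request:
jog_arm(
  increments=[
    [0, 0, 0.001, 0, 0, 0, -1],
    [0, 0, 0.0015, 0, 0, 0, -1],
    [0, 0, 0.0015, 0, 0, 0, -1],
  ],
)

```text
clock: 7.87
position: [0.4775, -0.2264, 0.1888]
ee_rot: [0.753, 0.645, 0.1, -0.084]
ft_force: [-2.8, -1.9, 10.7]
grip_width: 0.188
grasp_force: 81.0
```

Request:
jog_arm(
  increments=[
    [0, 0, 0.001, 0, 0, 0, -1],
    [0, 0, 0.001, 0, 0, 0, -1],
    [0, 0, 0.001, 0, 0, 0, -1],
  ],
)

```text
clock: 8.12
position: [0.4777, -0.2265, 0.1885]
ee_rot: [0.753, 0.645, 0.1, -0.083]
ft_force: [-3.1, -3.4, 16.1]
grip_width: 0.19
grasp_force: 81.8
```

```bash
python3 - <<'E'
from h import *
o=get_obs();print(o["ft_force"]@N,tip(),(tip()-SPOT)@N,tipto(SPOT,RB))
p=o["position"];R=Ro.from_quat(o["ee_rot"])
for n in("scene","top"):
    X=cam(n)["X"];d=(X-SPOT)@N; L=X-SPOT-d[...,None]*N
    r=np.linalg.norm(L,axis=-1);m=(abs(d)<.015)&(r<.05)&(r>.022);print(n,m.sum(),np.median(d[m]))
    X0=np.load(n+"0.npz")["X"];d=(X0-SPOT)@N;print(np.median(d[m]))
E
```

```text
16.537469181932508 [ 0.48427586 -0.19372595  0.05359745] -0.013095144557662093 [ 0.0009 -0.0004 -0.0131  0.0031  0.0008  0.0012]
scene 472 -0.0010566790809007397
-0.00040806830709553545
top 1018 -0.0014868399119529608
nan
```

The force has jumped to about 17 N while the tool hardly moved, so the spring is home. I'll hold there, then back off.

Request:
jog_arm(
  increments=[
    [0, 0, 0.0003, 0, 0, 0, -1],
    [0, 0, 0.0003, 0, 0, 0, -1],
    [0, 0, 0.0003, 0, 0, 0, -1],
    [0, 0, 0.0003, 0, 0, 0, -1],
    [0, 0, 0.0003, 0, 0, 0, -1],
  ],
)

```text
clock: 8.63
position: [0.4777, -0.2265, 0.1885]
ee_rot: [0.753, 0.645, 0.1, -0.083]
ft_force: [-3.0, -2.8, 18.4]
grip_width: 0.19
grasp_force: 81.9
```

Request:
jog_arm(
  increments=[
    [0, 0, -0.005, 0, 0, 0, -1],
    [0, 0, -0.015, 0, 0, 0, -1],
    [0, 0, -0.035, 0, 0, 0, -1],
    [0, 0, -0.065, 0, 0, 0, -1],
    [0, 0, -0.1, 0, 0, 0, -1],
  ],
)

```text
clock: 9.05
position: [0.4724, -0.25, 0.2829]
ee_rot: [0.753, 0.645, 0.099, -0.086]
ft_force: [0.3, -0.7, -1.6]
grip_width: 0.187
grasp_force: 79.7
```

Request:
jog_arm(
  increments=[
    [0, 0, -0.02, 0, 0, 0, -1],
    [0, 0, -0.035, 0, 0, 0, -1],
    [0, 0, -0.035, 0, 0, 0, -1],
  ],
)

```text
clock: 9.3
position: [0.4721, -0.2611, 0.3196]
ee_rot: [0.753, 0.645, 0.1, -0.083]
ft_force: [-0.3, -0.6, -1.0]
grip_width: 0.192
grasp_force: 79.6
```

```bash
python3 - <<'E'
from h import *
from scipy.optimize import least_squares
o=get_obs();p=o["position"];R=Ro.from_quat(o["ee_rot"])
X=cam("scene")["X"]
T=R.inv().apply((X-p).reshape(-1,3)).reshape(X.shape)
m=(np.hypot(T[...,0],T[...,1])<.03)&(T[...,2]>.032)&(T[...,2]<.17)
Q=T[m]; print(len(Q),Q.max(0).round(3))
f=least_squares(lambda a:np.hypot(Q[:,0]-a[0]-a[2]*Q[:,2],Q[:,1]-a[1]-a[3]*Q[:,2])-np.where(Q[:,2]>.1045,.004,.009),[0,0,0,0],loss="soft_l1",f_scale=.001)
print(f.x.round(4))
G=np.array([.4739,.2981,.1369])
print(p,tip(),to(G+.205*D,RP))
E
```

```text
301 [0.011 0.01  0.136]
[-0.0012 -0.0002 -0.0019  0.0029]
[ 0.47209934 -0.26108133  0.3195866 ] [ 0.47834091 -0.22742367  0.18262312] [ 0.4691 -0.0479  0.116   0.1551  0.1253 -0.4537]
```

Request:
jog_arm(
  increments=[
    [0.038, -0.004, 0.009, 0.013, 0.01, -0.037, -1],
    [0.076, -0.008, 0.018, 0.025, 0.02, -0.074, -1],
    [0.114, -0.012, 0.028, 0.038, 0.03, -0.11, -1],
    [0.152, -0.016, 0.037, 0.05, 0.04, -0.147, -1],
    [0.19, -0.02, 0.046, 0.063, 0.05, -0.184, -1],
  ],
)

```text
clock: 9.77
position: [0.4809, -0.061, 0.3201]
ee_rot: [0.684, 0.713, 0.104, -0.116]
ft_force: [0.7, -0.4, -2.7]
grip_width: 0.188
grasp_force: 79.6
```

```bash
python3 - <<'E'
from h import *
G=np.array([.4739,.2981,.1369]);print(tip(),to(G+.205*D,RP))
E
```

```text
[ 0.47889075 -0.02063189  0.18709214] [ 0.2727  0.03    0.0812  0.0877  0.0732 -0.268 ]
```

Request:
jog_arm(
  increments=[
    [0.037, 0.004, 0.011, 0.012, 0.01, -0.036, -1],
    [0.074, 0.008, 0.022, 0.024, 0.02, -0.073, -1],
    [0.111, 0.012, 0.033, 0.036, 0.03, -0.109, -1],
    [0.148, 0.016, 0.044, 0.048, 0.04, -0.145, -1],
    [0.185, 0.02, 0.055, 0.06, 0.05, -0.182, -1],
  ],
)

```text
clock: 10.18
position: [0.4929, 0.1324, 0.3245]
ee_rot: [0.61, 0.772, 0.11, -0.144]
ft_force: [1.3, -0.4, -2.1]
grip_width: 0.19
grasp_force: 79.6
```

```bash
python3 - <<'E'
from h import *
G=np.array([.4739,.2981,.1369]);print(tip(),to(G+.205*D,RP))
E
```

```text
[0.48214863 0.17825503 0.19366241] [ 0.0833  0.0271  0.0293  0.0275  0.0238 -0.0862]
```

Request:
jog_arm(
  increments=[
    [0.03, 0.01, 0.01, 0.01, 0.008, -0.03, -1],
    [0.06, 0.019, 0.02, 0.02, 0.016, -0.06, -1],
    [0.083, 0.027, 0.029, 0.0275, 0.024, -0.086, -1],
    [0.083, 0.027, 0.029, 0.0275, 0.024, -0.086, -1],
    [0.083, 0.027, 0.029, 0.0275, 0.024, -0.086, -1],
  ],
)

```text
clock: 10.6
position: [0.4994, 0.2232, 0.3266]
ee_rot: [0.572, 0.797, 0.112, -0.156]
ft_force: [-0.5, -0.6, -1.0]
grip_width: 0.192
grasp_force: 79.5
```

Request:
jog_arm(
  increments=[
    [0, 0, 0, 0, 0, 0, -1],
    [0, 0, 0, 0, 0, 0, -1],
  ],
)

```text
clock: 10.77
position: [0.5004, 0.2204, 0.328]
ee_rot: [0.574, 0.796, 0.113, -0.156]
ft_force: [0.3, -1.5, -1.6]
grip_width: 0.189
grasp_force: 79.5
```

```bash
python3 - <<'E'
from h import *
from scipy.optimize import least_squares
G=np.array([.4739,.2981,.1369]);print(tip(),to(G,RP),to(G+.205*D,RP))
c=cam("scene");X=c["X"]
near=(np.hypot(X[...,0]-POT[0],X[...,1]-POT[1])<.05)&(abs(X[...,2]-.095)<.004);P=X[near]
f=least_squares(lambda q:np.hypot(P[:,0]-q[0],P[:,1]-q[1])-.027,POT[:2],loss="soft_l1",f_scale=.002);print("pot",f.x.round(4))
save(c,"s5.png",(300,120,460,280),4)
E
```

```text
[0.48583468 0.26829633 0.19834891] [ 0.0039 -0.0011  0.208   0.0035  0.0012 -0.0039] [ 0.0036 -0.0003  0.003   0.0035  0.0012 -0.0039]
pot [0.4656 0.3258]
```

View pics/s5.png

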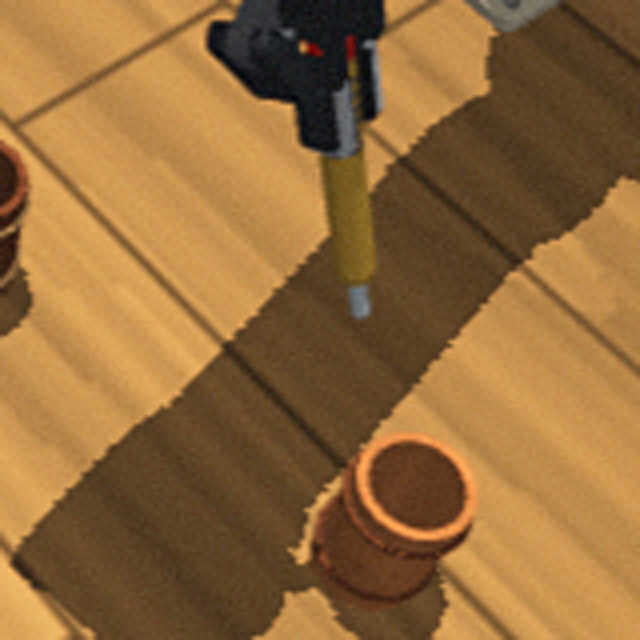

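The punch is held straight, with its point (crop 360,300) above the empty, unmoved pot (415,490). I'll put it in slightly more upright (17°) so that it clears the rim and the wall.

```bash
cat >> h.py <<'E'
u=np.array([D[0],D[1],0]);u/=np.linalg.norm(u)
a=np.radians(17);D2=np.sin(a)*u+np.cos(a)*np.array([0,0,1])
R2=frame(D2,RP[:,1]); TIP=np.array([-.0018,.0005,.138])
B=np.array([.4655,.3255,.010])-.015*u
E
python3 - <<'E'
from h import *
print(tip(),tipto(B+.11*D2,R2),tipto(B,R2))
E
```

```text
[0.48531541 0.26855967 0.19983455] [ 0.0204 -0.0005  0.0954  0.0037 -0.0908 -0.004 ] [ 0.0105 -0.0009  0.2049  0.0037 -0.0908 -0.004 ]
```

Request:
jog_arm(
  increments=[
    [0.01, 0, 0.02, 0, -0.045, 0, -1],
    [0.02, 0, 0.04, 0.003, -0.09, -0.004, -1],
    [0.02, 0, 0.065, 0.003, -0.09, -0.004, -1],
    [0.02, 0, 0.095, 0.003, -0.09, -0.004, -1],
    [0.02, 0, 0.095, 0.003, -0.09, -0.004, -1],
  ],
)

```text
clock: 11.23
position: [0.4801, 0.274, 0.2433]
ee_rot: [0.576, 0.804, 0.084, -0.122]
ft_force: [-0.9, 0.1, -2.8]
grip_width: 0.189
grasp_force: 79.6
```

Request:
jog_arm(
  increments=[
    [0, 0, 0, 0, 0, 0, -1],
    [0, 0, 0, 0, 0, 0, -1],
    [0, 0, 0, 0, 0, 0, -1],
  ],
)

```text
clock: 11.48
position: [0.4846, 0.2724, 0.2502]
ee_rot: [0.577, 0.803, 0.088, -0.12]
ft_force: [0.5, 0.1, -2.2]
grip_width: 0.193
grasp_force: 79.6
```

```bash
python3 - <<'E'
from h import *
print(tip(),tipto(B,R2),get_obs()["ft_force"])
E
```

```text
[0.47317258 0.30946314 0.11773191] [-0.0002 -0.0021  0.1126  0.0037 -0.0014  0.0008] [ 0.50548161  0.13397759 -2.15884503]
```

Request:
jog_arm(
  increments=[
    [0, -0.002, 0.02, 0.003, 0, 0, -1],
    [0, -0.002, 0.045, 0.003, 0, 0, -1],
    [0, -0.002, 0.07, 0.003, 0, 0, -1],
    [0, -0.002, 0.09, 0.003, 0, 0, -1],
    [0, -0.002, 0.104, 0.003, 0, 0, -1],
  ],
)

```text
clock: 11.9
position: [0.4719, 0.3015, 0.1483]
ee_rot: [0.576, 0.804, 0.086, -0.121]
ft_force: [0.1, -0.9, -1.4]
grip_width: 0.188
grasp_force: 79.7
```

Request:
jog_arm(
  increments=[
    [0, 0, 0.002, 0, 0, 0, -1],
    [0, 0, 0.005, 0, 0, 0, -1],
    [0, 0, 0.007, 0, 0, 0, -1],
    [0, 0, 0.007, 0, 0, 0, -1],
  ],
)

```text
clock: 12.23
position: [0.4718, 0.3035, 0.1431]
ee_rot: [0.576, 0.804, 0.086, -0.121]
ft_force: [0.3, -0.0, -1.3]
grip_width: 0.194
grasp_force: 79.7
```

```bash
python3 - <<'E'
from h import *
print(tip(),tipto(B,R2),get_obs()["ft_force"])
E
```

```text
[0.45975431 0.34040346 0.01069225] [-0.0009  0.0006  0.0004 -0.0007 -0.0015  0.0019] [ 0.29163598 -0.02817037 -1.33262066]
```

Now I'll creep until it touches the floor.

Request:
jog_arm(
  increments=[
    [0, 0, 0.001, 0, 0, 0, -1],
    [0, 0, 0.002, 0, 0, 0, -1],
    [0, 0, 0.002, 0, 0, 0, -1],
  ],
)

```text
clock: 12.48
position: [0.4713, 0.3042, 0.1409]
ee_rot: [0.576, 0.804, 0.086, -0.121]
ft_force: [0.0, -0.6, 2.5]
grip_width: 0.19
grasp_force: 79.8
```

Request:
jog_arm(
  increments=[
    [0, 0, 0.001, 0, 0, 0, -1],
    [0, 0, 0.0015, 0, 0, 0, -1],
    [0, 0, 0.0015, 0, 0, 0, -1],
  ],
)

```text
clock: 12.73
position: [0.4711, 0.3046, 0.1392]
ee_rot: [0.576, 0.804, 0.086, -0.121]
ft_force: [0.4, -1.3, 3.4]
grip_width: 0.192
grasp_force: 80.0
```

Request:
jog_arm(
  increments=[
    [0, 0, -0.002, 0, 0, 0, -1],
    [0, 0, -0.002, 0, 0, 0, -1],
    [0, 0, -0.002, 0, 0, 0, -1],
  ],
  grip_force=20,
)

```text
clock: 12.98
position: [0.471, 0.3041, 0.1408]
ee_rot: [0.576, 0.804, 0.086, -0.121]
ft_force: [1.1, -1.5, 3.2]
grip_width: 0.19
grasp_force: 79.9
```

Request:
jog_arm(
  increments=[
    [0, 0, 0, 0, 0, 0, -0.5],
    [0, 0, 0, 0, 0, 0, -0.4],
    [0, 0, 0, 0, 0, 0, -0.2],
    [0, 0, 0, 0, 0, 0, 0],
    [0, 0, 0, 0, 0, 0, 0.2],
  ],
)

```text
clock: 13.4
position: [0.4705, 0.3041, 0.1404]
ee_rot: [0.576, 0.804, 0.085, -0.121]
ft_force: [0.2, -0.2, -0.9]
grip_width: 0.594
grasp_force: 0.0
```

Request:
jog_arm(
  increments=[
    [0, 0, 0, 0, 0, 0, 0.6],
    [0, 0, 0, 0, 0, 0, 0.8],
    [0, 0, 0, 0, 0, 0, 0.8],
    [0, 0, 0, 0, 0, 0, 0.8],
  ],
)

```text
clock: 13.73
position: [0.4708, 0.304, 0.1406]
ee_rot: [0.576, 0.804, 0.086, -0.121]
ft_force: [0.2, -0.2, -0.6]
grip_width: 0.899
grasp_force: 0.0
```

```bash
python3 - <<'E'
from h import *
print(get_obs()["ft_force"])
c=cam("scene");save(c,"s6.png",(300,120,460,280),4)
E
```

```text
[ 0.24228374 -0.22269169 -0.64581204]
```

View pics/s6.png

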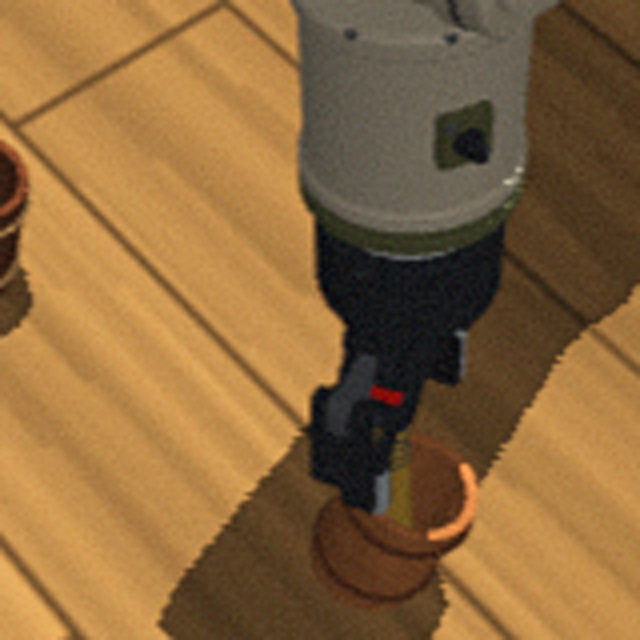

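The punch (cap at crop 387,395) stands in the pot, released, with the fingers open on either side. I'll withdraw along the tool axis.

Request:
jog_arm(
  increments=[
    [0, 0, -0.015, 0, 0, 0, 0.9],
    [0, 0, -0.04, 0, 0, 0, 0.9],
    [0, 0, -0.07, 0, 0, 0, 0.9],
    [0, 0, -0.1, 0, 0, 0, 0.9],
    [0, 0, -0.13, 0, 0, 0, 0.9],
  ],
)

```text
clock: 14.2
position: [0.4832, 0.2674, 0.2662]
ee_rot: [0.576, 0.804, 0.085, -0.121]
ft_force: [1.7, -0.7, -0.5]
grip_width: 0.947
grasp_force: 0.0
```

Request:
jog_arm(
  increments=[
    [0, 0, -0.03, 0, 0, 0, 0.9],
    [0, 0, -0.06, 0, 0, 0, 0.9],
    [0, 0, -0.06, 0, 0, 0, 0.9],
    [0, 0, -0.06, 0, 0, 0, 0.9],
    [0, 0, -0.06, 0, 0, 0, 0.9],
  ],
)

```text
clock: 14.62
position: [0.4887, 0.2515, 0.3216]
ee_rot: [0.576, 0.804, 0.085, -0.121]
ft_force: [-0.8, 0.6, -1.0]
grip_width: 0.949
grasp_force: 0.0
```

```bash
python3 - <<'E'
from h import *
c=cam("scene");save(c,"s7.png",None,1.5)
print(get_obs()["joint_velocities"].round(3))
E
```

```text
[-0.003  0.007 -0.001  0.005  0.001  0.002 -0.001]
```

View pics/s7.png

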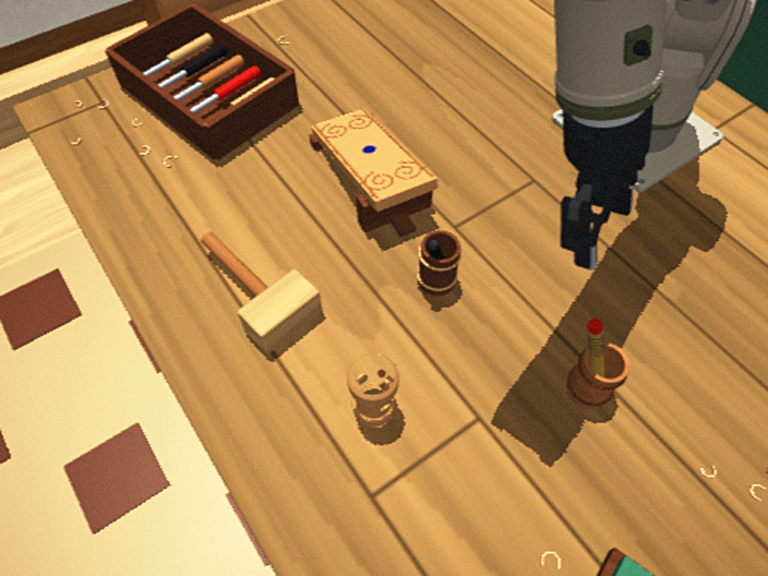

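The punch is back in its pot (cap at 595,326), the pot is where it was (598,375), the bystanders haven't moved, and the gripper is clear.

```bash
python3 -c "
from workcell import workorder;print(workorder.hand_in())"
```

```text
the job is handed in; nothing more can be done
None
```

I pressed the punch home on the blue spot with about 18 N, put it back in its own pot with nothing else visibly moved, and handed the job in at about 15 s; the hand-in call returned no verdict.

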